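# Lay out the slide-staining place

### The arm

A 7-joint arm with a two-finger parallel gripper is mounted at the origin on the work surface. World frame = base frame: x ahead of the robot, y to its left, z up, the work surface at z = 0. Lengths are in mm, angles in rad, forces in N, time in s.
With the tool pointing down it reaches from about 350 to 900 mm from the base axis. Payload 8.1 kg.
Tool frame: the origin (TCP) lies at the very end of the fingers, on their centre line; the grasp point (between the pads) lies 19 mm behind it; x points along the fingers, z is the direction in which the jaws open and shut, and the axes are right-handed (so a half turn about x gives the same grasp; the last joint's range is limited). The gripper opens to 85 mm and grips with 20 to 120 N. Pads are 22 mm wide; open, the fingers measure 114 mm over their backs; the gripper's body (76 mm by 85 mm) begins 54 mm behind the grasp point. The pads swing forward as they close: fully open they stand 13 mm farther back than shut.
Start: joints at [1.08, 0.434, 0.025, 1.573, -0.012, 1.134, -0.075], TCP at [236.324, -578.613, 231.323] pointing down, gripper open.
Joint ranges: [-2.62, 2.62], [-0.44, 2.09], [-1.27, 1.32], [0.08, 2.57], [-1.32, 4.46], [0.12, 2], [-2.74, 2.74]. Speed limits (rad/s): [2.22, 2.22, 3.01, 3.01, 3.14, 3.14, 3.14].

### API

Orientations are given as a unit quaternion [x, y, z, w].
In Python, from plant import r gives the robot as it stands.
- The arm moves only by the shell command python3 -m creep 'ROWS' [FORCE]. ROWS is JSON, a list of rows, each a list of 5 numbers: the finger opening in mm, from 0 to 85.4, then the shift along the tool's x, y, z in mm, then the turn about the tool's x in rad. In form: [[grip, dx, dy, dz, twist], ...]. A call has 1 to 20 rows; each row is the pose to reach, as a shift and turn from the pose commanded when the call began, along the tool's axes at that moment; what a row does not reach only later rows make up. A row lasts 1/8 s, in which the tool goes at most 62.5 mm and 10.7 degrees, less where a joint would pass 70% of its speed; a pose out of reach is approached as far as the arm can. A call with a gripper value outside its range is refused whole. The fingers move at their own pace and stop on an object; FORCE is the grip in N (left out, the last holds). Time passes only in rows, so rows that repeat a pose let the fingers close. It gives the time, the measured TCP pose, the force and the opening at its end, in the units of the state.
- r.sense(): the state, without advancing time (a new reading comes with each control period).
- r.snapshot(name): name is "scene" or "top" or "wrist"; returns a dict with "img" (400x640x3 uint8, red, green, blue), "z_map" (400x640 float32, mm along the optical axis (not along the pixel's ray), 0 where there is no reading), "fx", "fy", "cx", "cy" (pixels), "origin" and "attitude" of the camera in the world; the wrist camera has in their place "tool_from_camera" (4x4, takes a point from camera to tool coordinates, whose origin is the TCP and whose axes are the tool frame's). Camera axes: x right, y down, z forward; pixel columns grow to the right and rows downward; lengths in mm; the calibration is good to about 2 mm. A picture is of the moment at which its call begins: read the wrist's pose just before it.
- r.sign_off(): hands the job in, once; it reports no verdict.
The state is a dict: "time_s": time; "q": joint angles; "joint_vel": joint speeds; "tau": joint torques, N m; "eef_pos": TCP position; "eef_rot": TCP orientation; "contact_force": force on the tool from outside, world axes, zero at the start; "moment": the same for the moment, N m; "grip_width": opening from 0.0 (shut) to 1.0 (fully open).
Only numpy, scipy, OpenCV 4.12 (cv2) and the standard library are available. Lean on these libraries where they do the work, as an engineer would, in place of code of your own. Each camera call takes 0.05 s, during which the arm holds its last target.

### The job

Lay out the staining place on the blue-grey mat: set the culture dish in the middle of the warmer's metal plate and stand the steel weight centrally on top of the dish; stand the short amber bottle midway between the warmer and the slide rack, and the tall amber bottle straight behind it, towards the mat's far long edge, leaving a gap of about 4 cm between the two bottles. Everything stands upright and is let go; leave the black-lidded jar where it is.

Things in the scene. Friction and masses are not known exactly. Their poses are not given: they have to be found in the camera images.
- dish: Closed round culture dish of cloudy clear plastic (looks whitish from above, its tan filling shows at the side), a flat disc 55 mm in diameter and 18 mm high, about 40 g, flat top. Origin at the centre of its underside, z up. Starts on the bench.
- weight: Plain steel laboratory weight: upright cylinder 32 mm in diameter and 30 mm high, with a small knob (16 mm wide) on top, 41 mm high in all, about 180 g. Origin at the centre of its underside, z up. Starts on the bench.
- short_bottle: The shorter of two amber glass bottles with white caps: straight body 32 mm in diameter up to 47 mm height, then a shoulder and a 21 mm wide cap; 75 mm high in all, about 70 g. Origin at the centre of its underside, z up.
- tall_bottle: The taller of two amber glass bottles with white caps: straight body 40 mm in diameter up to 82 mm height, then a shoulder and a 21 mm wide cap; 110 mm high in all, about 140 g; grip it high on the body (about 70 mm up) to leave room for the cap under the gripper. Origin at the centre of its underside, z up.
- warmer: Fixed flat slide warmer, a white box 110 x 110 mm with a bare metal plate 94 x 94 mm centred on top, 22 mm high in all. Stands on one end of the mat (which end varies). Origin at the centre of its underside, x towards its back, z up. It is not hot and not switched.
- rack: Fixed white slide rack with seven glass slides on edge, 100 mm (its x) by 80 mm (its y), 34 mm high. Stands on the other end of the mat. Origin at the centre of its underside, z up.
- mat: Fixed flat blue-grey bench mat, 3 mm thick, 400 mm long (its y axis, left) and 180 mm deep (its x axis, pointing away from the robot to the far long edge). Origin on its underside, midway between the centres of warmer and rack, which stand 150 mm to either side along y; the mat reaches 60 mm in front of the origin and 120 mm behind it. It is turned by up to 0.2 rad. The short bottle belongs at this origin, the tall one behind it along x.
- jar: Bystander: loose squat clear glass jar with a black lid, 48 mm in diameter, 52 mm high. Not to be moved. Origin at the centre of its underside.

How it is judged (in metres and radians):
At the end, for the whole second after the job is handed in: Dish on the warmer within 12 mm of its centre; weight on the dish within 10 mm; short bottle on the mat within 15 mm of the midpoint; tall one 60 to 92 mm behind it (centres), within 18 mm of the mat's middle line; all upright (0.1 rad), at rest, released; jar within 25 mm of its start (horizontal distance between dish and warmer below 0.012 m and z of dish in the frame of warmer between 0.018 and 0.026 m and horizontal distance between weight and dish below 0.01 m and z of weight in the frame of dish between 0.014 and 0.022 m and horizontal distance between short_bottle and mat below 0.015 m and z of each of short_bottle, tall_bottle in the frame of mat below 0.008 m and horizontal distance between tall_bottle and short_bottle between 0.06 and 0.092 m and x of tall_bottle in the frame of mat above 0.04 m and y of tall_bottle in the frame of mat between -0.018 and 0.018 m and angle between each of dish, weight, short_bottle, tall_bottle's own z axis and vertical below 0.1 rad and linear speed of each of dish, weight, short_bottle, tall_bottle below 0.02 m/s and distance of jar from where it was at the start of the episode below 0.025 m); the robot touches nothing.
It fails at once if the black-lidded jar is pushed or carried away (more than 25 mm) (distance of jar from where it was at the start of the episode above 0.025 m).
It also fails if it takes over 109 s, if anything falls off the work surface, if the arm or the gripper's body presses on something with over 40 N, if the wrist force passes 120 N, or if a joint passes its speed limit or range.

## Working session

There is one attempt and no reset: what is moved stays moved. The work goes in short steps, Python scripts to look and compute and a shell command to move; the robot and the scene stay as the last step left them, time stands still between calls to the robot, and variables do not carry over. Pictures are saved under pics/ and viewed, and the job is handed in when it is done.

```bash
ls; mkdir -p pics; python3 - <<'E'
from plant import r
import cv2
s=r.sense();print(s)
for n in ("scene","top","wrist"):
    d=r.snapshot(n);cv2.imwrite(f"pics/{n}0.png",d["img"][:,:,::-1])
    import numpy as np
    np.savez(f"{n}0.npz",**d)
    print(n,{k:v for k,v in d.items() if k not in("img","z_map")})
E
```

```text
pics
{'time_s': 0.0, 'q': array([ 1.08037175,  0.43522333,  0.02497244,  1.57411111, -0.01159574,
        1.13400238, -0.07510042]), 'joint_vel': array([-0.00099622,  0.00155889, -0.00176854, -0.00014571,  0.00064489,
       -0.00045194,  0.00085987]), 'tau': array([-1.63957480e-03, -6.70479441e+01,  1.02380846e+00, -3.16215420e+01,
        1.54074834e-02,  1.23118510e-02,  3.12180327e-05]), 'eef_pos': array([ 236.11058451, -578.1293581 ,  230.5203327 ]), 'eef_rot': array([ 0.39456945,  0.58746158, -0.39402879,  0.58646837]), 'contact_force': array([-0.37053556,  0.23937464, -0.48325952]), 'moment': array([ 0.04454817, -0.02577417,  0.00130318]), 'grip_width': 1.0008793149687905}
scene {'fx': 511.50210461894625, 'fy': 511.50210461894625, 'cx': 321.94102292812426, 'cy': 192.49644220373332, 'origin': array([1163.02174085,  364.51350485, 1061.06353068]), 'attitude': array([ 0.47874134,  0.81826635, -0.2740008 , -0.16177289])}
top {'fx': 430.24950017658904, 'fy': 430.24950017658904, 'cx': 323.42188867082245, 'cy': 202.0438120944423, 'origin': array([371.4362989 ,  16.62072537, 892.87361645]), 'attitude': array([-0.69907805,  0.70956233, -0.06554088,  0.05929225])}
wrist {'fx': 316.5890038365652, 'fy': 316.5890038365652, 'cx': 321.12597628268225, 'cy': 197.4673992857314, 'tool_from_camera': array([[ 6.65521511e-04, -2.84283299e-01,  9.58740091e-01,
        -1.43800270e+02],
       [ 1.38580758e-03, -9.58739121e-01, -2.84283974e-01,
         7.23782698e+01],
       [ 9.99998818e-01,  1.51782639e-03, -2.44099557e-04,
         3.32694019e-01],
       [ 0.00000000e+00,  0.00000000e+00,  0.00000000e+00,
         1.00000000e+00]])}
```

View pics/top0.png

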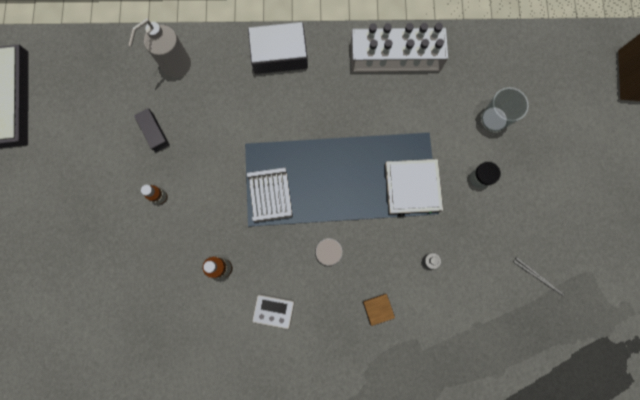

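View pics/scene0.png

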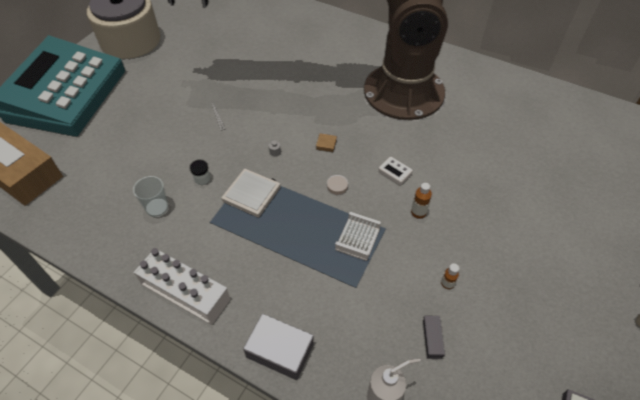

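The top view shows the mat (246-435, 133-225), with the rack at (270,195) and the warmer at (414,186). The dish is at (329,252), the weight at (432,261) and the jar at (487,173). The tall bottle's cap is at about (210,267) and the short bottle's at about (148,190). The scene view agrees with this.

```bash
cat > h.py <<'E'
import numpy as np, cv2
from scipy.spatial.transform import Rotation as R
def pose(d,st=None):
    if "origin" in d:
        return np.array(d["origin"]), R.from_quat(d["attitude"]).as_matrix()
    T=np.array(d["tool_from_camera"]);Rt=R.from_quat(st["eef_rot"]).as_matrix()
    return Rt@T[:3,3]+np.array(st["eef_pos"]), Rt@T[:3,:3]
def ray(d,uv,z,st=None):
    o,M=pose(d,st);uv=np.atleast_2d(uv).astype(float)
    v=np.c_[(uv[:,0]-d["cx"])/d["fx"],(uv[:,1]-d["cy"])/d["fy"],np.ones(len(uv))]@M.T
    return o+v*((z-o[2])/v[:,2])[:,None]
def cloud(d,st=None):
    o,M=pose(d,st);h,w=d["z_map"].shape;u,v=np.meshgrid(np.arange(w),np.arange(h));z=d["z_map"]
    return o+np.stack([(u-d["cx"])/d["fx"]*z,(v-d["cy"])/d["fy"]*z,z],-1)@M.T
def big(m,uv,rad):
    n,l,s,c=cv2.connectedComponentsWithStats(m.astype(np.uint8))
    b=[(s[i,4],i) for i in range(1,n) if np.hypot(*(c[i]-uv))<rad]
    i=max(b)[1];return l==i,c[i],s[i]
E
python3 - <<'E'
from h import *
d=dict(np.load("top0.npz"));im=d["img"];P=cloud(d)
hsv=cv2.cvtColor(im,cv2.COLOR_RGB2HSV)
for n,(u,v) in dict(mat=(330,160),rack=(270,195),warm=(414,186),dish=(329,252),wt=(432,261),jar=(487,173),tc=(210,267),tb=(218,267),sc=(148,190),sb=(155,194),bench=(330,300)).items():
    print(n,im[v,u],hsv[v,u],P[v,u].round(1), "max z near",P[v-8:v+8,u-8:u+8,2].max().round(1))
E
```

```text
mat [ 82  93 102] [104  50 102] [621.9  -8.    1.5] max z near 6.4
rack [147 150 153] [105  10 153] [544.5 118.2  15.7] max z near 892.9
warm [184 187 193] [110  12 193] [ 557.5 -180.    24.7] max z near 28.8
dish [154 146 140] [ 13  23 154] [424.8  -2.1  18.1] max z near 21.3
wt [167 166 161] [ 25   9 167] [ 402.8 -204.3   39.2] max z near 892.9
jar [24 24 24] [ 0  0 24] [ 576.3 -322.6   52.1] max z near 892.9
tc [184 187 192] [109  11 192] [395.7 214.9 107.1] max z near 892.9
tb [90 48 18] [ 13 204  90] [396.1 205.3  86.7] max z near 892.9
sc [184 187 193] [110  12 193] [545.6 346.5  76.8] max z near 892.9
sb [79 42 16] [ 12 203  79] [542.4 341.9  52.9] max z near 892.9
bench [106 106  99] [ 30  17 106] [329.1  -2.7   0.9] max z near 892.9
```

```bash
python3 -c "
import cv2
i=cv2.imread('pics/top0.png');cv2.imwrite('pics/t1.png',cv2.resize(i[120:290,130:510],None,fx=2.1,fy=2.1,interpolation=cv2.INTER_CUBIC))"
```

```text
(no output)
```

View pics/t1.png

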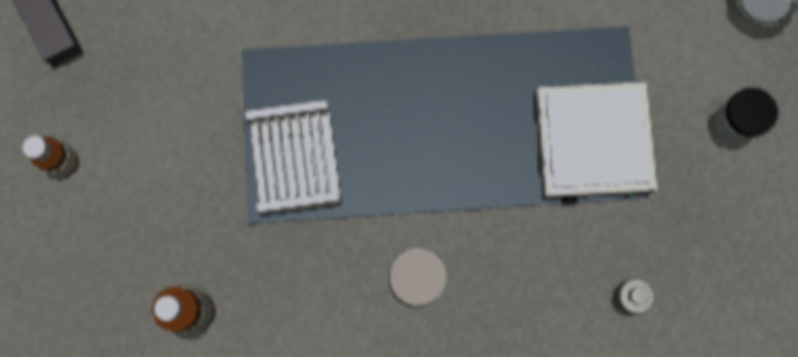

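The enlarged view confirms the layout, and the depth heights match the stated sizes. Next I measure the centres.

```bash
cat > meas.py <<'E'
from h import *
import sys
d=dict(np.load("top0.npz"));im=d["img"];hsv=cv2.cvtColor(im,cv2.COLOR_RGB2HSV).astype(int)
H,S,V=hsv[...,0],hsv[...,1],hsv[...,2]
def rect(m,z):
    c=np.argwhere(m)[:,::-1]; p=ray(d,c,z)[:,:2].astype(np.float32); return cv2.minAreaRect(p)
m,c,s=big((abs(H-105)<8)&(S>35)&(V>60),(330,170),60); r_=rect(m,3);print("mat",r_)
b=cv2.boxPoints(r_);print(b.round(1))
m,c,s=big((V>150)&(S<40),(414,186),15);print("warmer",rect(m,25), s)
m,c,s=big((V>125)&(S<30),(270,195),40);print("rack",rect(m,37),s)
def circ(name,m,z,uv,rad=12):
    m,c,s=big(m,uv,rad);cn=max(cv2.findContours(m.astype(np.uint8),0,1)[0],key=len)
    w=ray(d,cn[:,0],z)[:,:2].astype(np.float32);e=cv2.fitEllipse(w)
    print(name,ray(d,c,z)[0].round(1),"ell",np.round(e[0],1),np.round(e[1],1),s[4])
circ("dish",(V>128)&(S>15)&(H<25),18,(329,252))
circ("wt",(V>130),30,(432,261))
circ("jar",(V<45),52,(487,173))
circ("tcap",(V>140)&(S<60),110,(210,267))
circ("scap",(V>140)&(S<60),75,(148,190))
E
python3 meas.py
python3 - <<'E'
from h import *
# second view: scene camera
d=dict(np.load("scene0.npz"));im=d["img"];hsv=cv2.cvtColor(im,cv2.COLOR_RGB2HSV).astype(int)
H,S,V=hsv[...,0],hsv[...,1],hsv[...,2]
for n,uv,z,m in (("tcap",(425,187),110,(V>140)&(S<60)),("scap",(453,268),75,(V>140)&(S<60)),("dish",(337,182),18,(V>128)&(S>15)&(H<25)),("jar",(199,166),52,V<45),("warm",(251,190),25,(V>150)&(S<50))):
    try:
        mm,c,s=big(m,uv,12);print(n,c.round(1),s[4],ray(d,c,z)[0].round(1))
    except Exception as e: print(n,e)
E
```

```text
mat ((581.771240234375, -29.068038940429688), (177.1164093017578, 397.4870910644531), 2.906294584274292)
[[ 483.3  164.9]
 [ 503.4 -232. ]
 [ 680.3 -223.1]
 [ 660.1  173.9]]
warmer ((559.0816650390625, -179.6505889892578), (107.23274230957031, 107.82138061523438), 2.137155771255493) [ 386  159   57   54 2612]
rack ((537.0858154296875, 117.09272766113281), (86.77615356445312, 79.83820343017578), 7.35179328918457) [ 249  174   43   47 1575]
dish [425.5  -1.   18. ] ell [425.7  -1.1] [49.7 50.5] 517
wt [ 404.  -209.1   30. ] ell [ 404.1 -208.7] [28.4 29. ] 171
jar [ 575.8 -322.9   52. ] ell [ 575.9 -322.9] [44.  49.3] 436
tcap [397.  216.3 110. ] ell [397.1 216.3] [18.2 19.4] 101
scap [547.4 352.4  75. ] ell [547.4 352.3] [18.3 19.4] 86
tcap [425.4 185.3] 58 [396.1 216.6 110. ]
scap [454.2 267. ] 74 [547.4 352.3  75. ]
dish [337.2 182.4] 297 [425.4  -1.   18. ]
jar [198.7 167.7] 199 [ 581.7 -321.6   52. ]
warm [250.4 190.5] 1453 [ 562.2 -178.6   25. ]
```

```bash
cat >> h.py <<'E'
def plan(st,p,jaw=None):
    "tool shift to reach world TCP p and twist to put jaw axis along world direction"
    M=R.from_quat(st["eef_rot"]).as_matrix()
    out=M.T@(np.array(p,float)-st["eef_pos"])
    if jaw is None: return out.round(1)
    j=M.T@np.array(jaw,float); t=np.arctan2(-j[1],j[2]); t=(t+np.pi/2)%np.pi-np.pi/2
    return out.round(1),round(t,3)
E
python3 - <<'E'
from h import *
from plant import r
s=r.sense();print(R.from_quat(s["eef_rot"]).as_matrix().round(3))
print(plan(s,(397,216.5,130),(-.05,1,0)),plan(s,(425.5,-1,60),(-.05,1,0)))
E
```

```text
[[-0.001  0.926  0.378]
 [ 0.001  0.378 -0.926]
 [-1.    -0.    -0.001]]
(array([ 101.5,  449.4, -674.8]), np.float64(0.338)) (array([ 171.2,  393.5, -462.6]), np.float64(0.338))
```

View pics/wrist0.png

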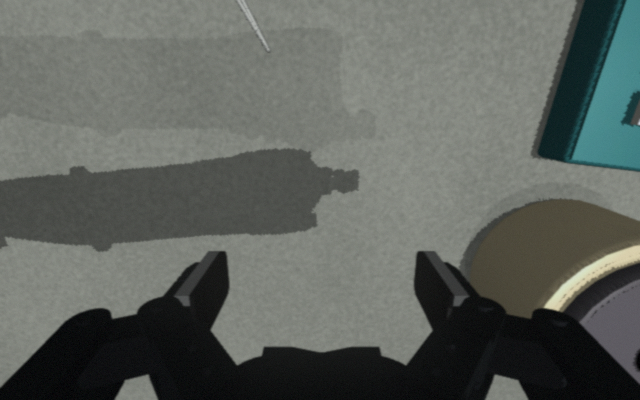

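```bash
python3 - <<'E'
from h import *
d=dict(np.load("wrist0.npz"));T=d["tool_from_camera"]
for u,v in ((222,256),(225,275),(420,256),(215,300),(185,295)):
    z=d["z_map"][v,u];print((u,v),(T@[(u-d["cx"])/d["fx"]*z,(v-d["cy"])/d["fy"]*z,z,1])[:3].round(1))
E
python3 -m creep '[[85,10,60,-60,0.1],[85,30,120,-140,0.2],[85,50,200,-230,0.338],[85,70,300,-340,0.338],[85,80,360,-420,0.338],[85,80,393.5,-462.5,0.338],[85,80,393.5,-462.5,0.338],[85,80,393.5,-462.5,0.338],[85,80,393.5,-462.5,0.338],[85,80,393.5,-462.5,0.338],[85,80,393.5,-462.5,0.338],[85,80,393.5,-462.5,0.338]]' 40
```

```text
(222, 256) [-20.1   9.3 -42.4]
(225, 275) [-19.6  -0.2 -42.1]
(420, 256) [-19.8   9.3  43.1]
(215, 300) [-33.2  -3.6 -42.4]
(185, 295) [-52.2  11.3 -44.9]
time_s: 1.65
eef_pos: [425.4, -2.2, 151.1]
eef_rot: [0.487, 0.512, -0.488, 0.512]
contact_force: [0.5, -0.1, 0.1]
grip_width: 0.997
```

```bash
python3 - <<'E'
from h import *
from plant import r
s=r.sense();print(plan(s,(425.5,-1,0),(-.05,1,0)))
E
```

```text
(array([151.1,   0.3,  -1.2]), np.float64(-0.0))
```

```bash

python3 -m creep '[[85,50,0,-1,0],[85,100,0,-1,0],[85,130,0,-1,0],[85,145,0,-1,0],[85,149.5,0,-1,0],[85,149.5,0,-1,0],[50,149.5,0,-1,0],[50,149.5,0,-1,0],[50,149.5,0,-1,0],[50,149.5,0,-1,0],[50,149.5,0,-1,0],[50,149.5,0,-1,0],[50,149.5,0,-1,0],[50,149.5,0,-1,0]]' 30
python3 - <<'E'
from h import *
from plant import r
d=r.snapshot("wrist");cv2.imwrite("pics/w1.png",d["img"][:,:,::-1])
E
```

```text
time_s: 3.4
eef_pos: [426.2, -0.8, 2.7]
eef_rot: [0.488, 0.512, -0.487, 0.513]
contact_force: [-1.5, -1.8, 10.2]
grip_width: 0.629
```

View pics/w1.png

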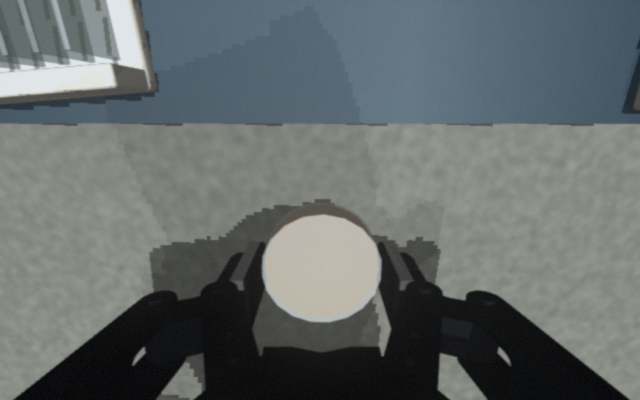

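The dish sits between the pads and the opening reads about 54 mm. The 10 N upward force means the fingertips are resting on the bench. I lift now and check the hold.

```bash

python3 -m creep '[[50,-30,0,0,0],[50,-80,0,0,0],[50,-80,0,0,0],[50,-80,0,0,0],[50,-80,0,0,0]]'
python3 - <<'E'
from h import *
from plant import r
s=r.sense();d=r.snapshot("wrist");cv2.imwrite("pics/w2.png",d["img"][:,:,::-1])
im=d["img"];hsv=cv2.cvtColor(im,cv2.COLOR_RGB2HSV).astype(int)
m,c,_=big((hsv[...,2]>180)&(hsv[...,1]>8)&(hsv[...,0]<30),(322,268),25);print(c,_)
z=d["z_map"][int(c[1]),int(c[0])];T=d["tool_from_camera"]
print("dish top in tool",(T@[(c[0]-d["cx"])/d["fx"]*z,(c[1]-d["cy"])/d["fy"]*z,z,1])[:3].round(1))
print(s["contact_force"],plan(s,(559.2,-180,90),(-.05,1,0)))
E
```

```text
time_s: 4.08
eef_pos: [424.9, -0.8, 81.0]
eef_rot: [0.487, 0.513, -0.488, 0.512]
contact_force: [-0.2, -0.1, -0.1]
grip_width: 0.627
[323.29343778 265.26813921] [ 267  216  110  100 7787]
dish top in tool [-17.1   3.3   1.3]
[-0.21531028 -0.1291619  -0.113914  ] (array([ -9.2, 125.2, 185.7]), np.float64(-0.0))
```

View pics/w2.png

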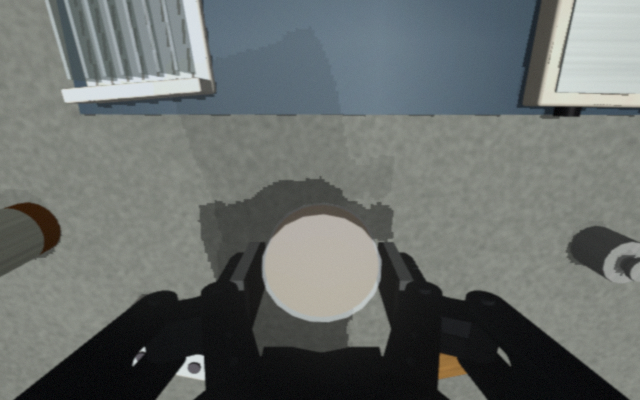

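```bash

python3 -m creep '[[50,0,35,50,0],[50,0,70,105,0],[50,0,105,155,0],[50,0,124,184,0],[50,0,124,185,0],[50,0,124,185,0],[50,0,124,185,0],[50,0,124,185,0],[50,0,124,185,0]]'
cat > place.py <<'E'
from h import *
from plant import r
import sys
s=r.sense();d=r.snapshot("wrist");cv2.imwrite(f"pics/{sys.argv[1]}.png",d["img"][:,:,::-1])
np.savez("last.npz",**d,eef_pos=s["eef_pos"],eef_rot=s["eef_rot"]);print(s["eef_pos"].round(1),s["contact_force"].round(1),s["grip_width"].round(3))
E
python3 place.py w3
```

```text
time_s: 5.25
eef_pos: [558.7, -178.8, 82.0]
eef_rot: [0.487, 0.512, -0.487, 0.513]
contact_force: [-0.6, -0.5, -0.3]
grip_width: 0.629Traceback (most recent call last):
  File "place.py", line 5, in <module>
    np.savez("last.npz",**d,eef_pos=s["eef_pos"],eef_rot=s["eef_rot"]);print(s["eef_pos"].round(1),s["contact_force"].round(1),s["grip_width"].round(3))
                                                                                                                               ^^^^^^^^^^^^^^^^^^^^^
AttributeError: 'float' object has no attribute 'round'
```

View pics/w3.png

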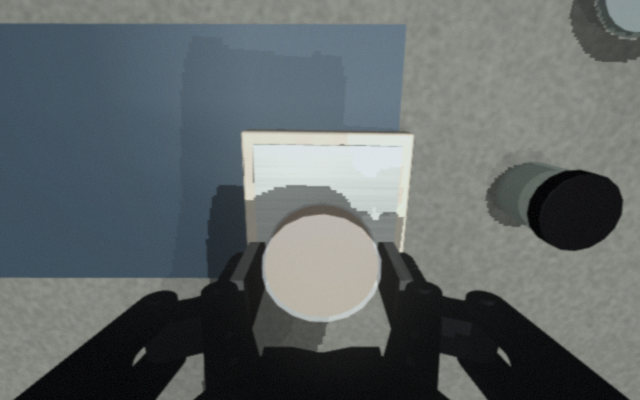

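The held dish is over the warmer. The warmer's far corners are at about (243,132) and (413,132), and the mat's far right corner is at (405,24).

```bash
sed -i 's/,s\["grip_width"\].round(3)/,round(s["grip_width"],3)/' place.py
python3 - <<'E'
from h import *
d=dict(np.load("last.npz"))
c=ray(d,[(243,132),(413,132),(405,24)],25,d);print(c.round(1),np.linalg.norm(c[1]-c[0]))
x=np.array([.9987,.0507,0]);print("warmer ctr",c[:2].mean(0)-55*x)
print("mat corner",ray(d,(405,24),3,d), "expect from top 680.3 -223.1")
E
```

```text
[[ 611.5 -127.5   25. ]
 [ 617.1 -233.4   25. ]
 [ 676.9 -220.7   25. ]] 105.9660614619412
warmer ctr [ 559.37156482 -183.24656075   25.        ]
mat corner [[ 681.8877372  -225.67818167    3.        ]] expect from top 680.3 -223.1
```

```bash

python3 -m creep '[[50,20,-1,2,0],[50,40,-1,2,0],[50,50,-1,2,0],[50,53.5,-1,2,0],[50,53.5,-1,2,0],[50,53.5,-1,2,0]]'
python3 place.py w4
```

```text
time_s: 6.05
eef_pos: [558.3, -181.4, 28.9]
eef_rot: [0.488, 0.512, -0.487, 0.513]
contact_force: [-0.1, 0.1, 0.3]
grip_width: 0.624
[ 558.3 -181.4   28.9] [-0.1  0.1  0.3] 0.624
```

```bash

python3 -m creep '[[50,1,0,0,0],[50,1.5,0,0,0],[50,1.5,0,0,0],[60,1.5,0,0,0],[75,1.5,0,0,0],[75,1.5,0,0,0],[75,-30,0,0,0],[75,-80,0,0,0],[75,-120,0,0,0],[75,-120,0,0,0],[75,-120,0,0,0],[75,-120,0,0,0]]'
python3 place.py w5; python3 - <<'E'
from h import *
from plant import r
s=r.sense();print(plan(s,(404.2,-208.9,130),(-.05,1,0)))
E
```

```text
time_s: 7.6
eef_pos: [557.0, -181.2, 146.9]
eef_rot: [0.487, 0.513, -0.488, 0.512]
contact_force: [0.1, 0.0, 0.0]
grip_width: 0.879
[ 557.  -181.2  146.9] [0.1 0.  0. ] 0.879
(array([  17.3, -154. ,   20.1]), np.float64(-0.0))
```

View pics/w5.png

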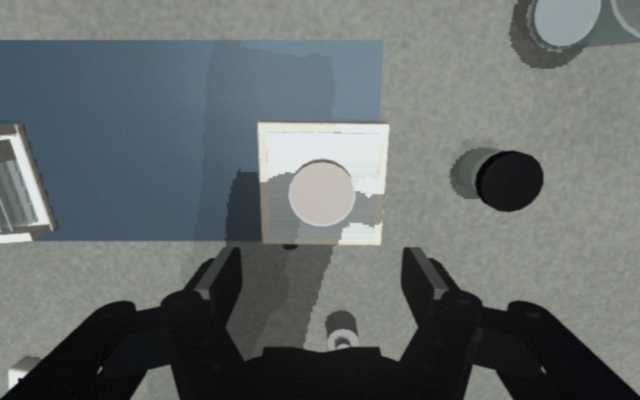

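```bash
python3 - <<'E'
from h import *
d=dict(np.load("last.npz"));hsv=cv2.cvtColor(d["img"],cv2.COLOR_RGB2HSV).astype(int)
p=ray(d,[(258,123),(390,124.5),(381.5,244.5),(262.5,243.5)],24,d);print(p.round(1),p.mean(0))
m,c,_=big((hsv[...,2]>120)&(hsv[...,1]>12)&(hsv[...,0]<20),(322,193),15);print(c,_)
print(ray(d,c,43,d))
E
```

```text
[[ 611.1 -126.6   24. ]
 [ 615.5 -235.    24. ]
 [ 507.8 -239.4   24. ]
 [ 503.1 -130.1   24. ]] [ 559.37111301 -182.78504231   24.        ]
[321.61580087 192.12770563] [ 291  162   62   61 2772]
[[ 560.23992224 -181.56306634   43.        ]]
```

The dish is within about 1.5 mm of the warmer's centre. The weight is next.

```bash

python3 -m creep '[[75,0,-60,8,0],[75,10,-115,15,0],[75,17,-150,20,0],[75,17,-154,20,0],[75,17,-154,20,0],[75,17,-154,20,0],[75,17,-154,20,0]]'
python3 place.py w6;python3 - <<'E'
from h import *
d=dict(np.load("last.npz"));print(plan(d,(404.2,-208.9,8),(-.05,1,0)))
E
```

```text
time_s: 8.52
eef_pos: [406.0, -208.6, 131.3]
eef_rot: [0.487, 0.512, -0.487, 0.513]
contact_force: [0.8, 0.6, 0.5]
grip_width: 0.876
[ 406.  -208.6  131.3] [0.8 0.6 0.5] 0.876
(array([123.3,  -1.9,   0.2]), np.float64(0.001))
```

View pics/w6.png

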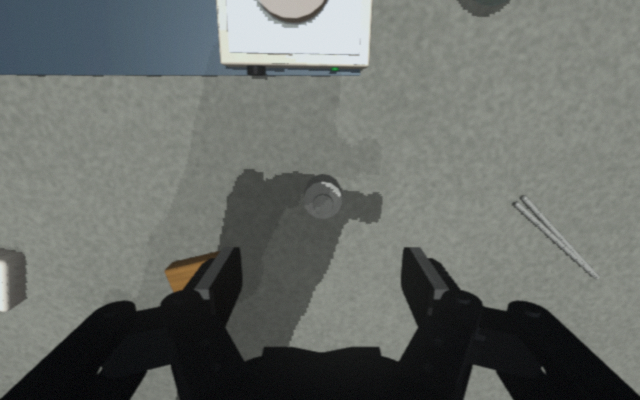

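The weight is centred between the fingers at (323,198), and the wooden block at (190,275) is clear of them.

```bash

python3 -m creep '[[75,50,-1.5,0,0],[75,95,-1.5,0,0],[75,115,-1.5,0,0],[75,123,-1.5,0,0],[75,123,-1.5,0,0],[25,123,-1.5,0,0],[25,123,-1.5,0,0],[25,123,-1.5,0,0],[25,123,-1.5,0,0],[25,123,-1.5,0,0],[25,123,-1.5,0,0],[25,123,-1.5,0,0],[25,123,-1.5,0,0],[25,123,-1.5,0,0]]' 50
python3 -m creep '[[25,-40,0,0,0],[25,-90,0,0,0],[25,-90,0,0,0],[25,-90,0,0,0],[25,-90,0,0,0]]'
python3 place.py w7;python3 - <<'E'
from h import *
d=dict(np.load("last.npz"));print(plan(d,(558.3,-181,98),(-.05,1,0)))
E
```

```text
time_s: 10.32
eef_pos: [404.1, -209.4, 9.2]
eef_rot: [0.488, 0.512, -0.487, 0.513]
contact_force: [-1.8, -0.4, 9.8]
grip_width: 0.35
time_s: 10.95
eef_pos: [402.6, -208.7, 97.2]
eef_rot: [0.487, 0.513, -0.488, 0.512]
contact_force: [0.1, 0.2, -3.1]
grip_width: 0.343
[ 402.6 -208.7   97.2] [ 0.1  0.2 -3.1] 0.343
(array([ -1.1, 156.9, -19.9]), np.float64(-0.0))
```

View pics/w7.png

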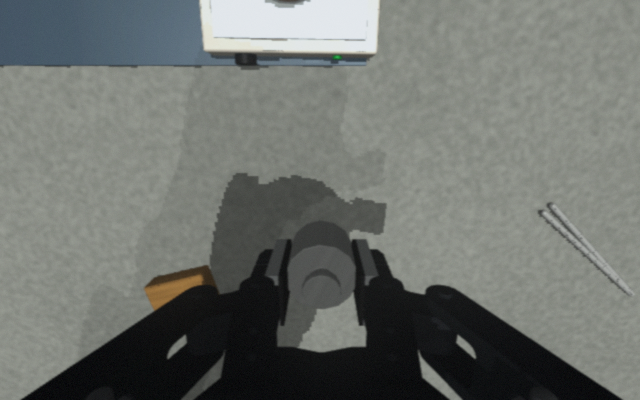

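```bash

python3 -m creep '[[25,-2,50,-6,0],[25,-2,100,-13,0],[25,-2,140,-18,0],[25,-2,157,-20,0],[25,-2,157,-20,0],[25,-2,157,-20,0],[25,-2,157,-20,0],[25,-2,157,-20,0]]'
python3 place.py w8; python3 - <<'E'
from h import *
d=dict(np.load("last.npz"));print(plan(d,(558.4,-181,53),(-.05,1,0)))
P=cloud(d,d)
for v in range(170,310,8): print(v,P[v,322].round(1),P[v,305].round(1))
E
```

```text
time_s: 12.0
eef_pos: [558.8, -181.6, 100.4]
eef_rot: [0.487, 0.512, -0.488, 0.512]
contact_force: [-0.0, 0.1, -1.8]
grip_width: 0.343
[ 558.8 -181.6  100.4] [-0.   0.1 -1.8] 0.343
(array([47.4, -0.3, -0.6]), np.float64(-0.001))
170 [ 586.6 -181.1   26.3] [ 585.9 -169.2   25.7]
178 [ 585.1 -181.1   44.7] [ 582.2 -169.8   34.5]
186 [ 579.7 -181.4   44.1] [ 579.  -170.3   43.7]
194 [ 574.6 -181.7   45.2] [ 573.9 -170.6   44.9]
202 [ 568.9 -182.    44.6] [ 568.3 -170.7   44.5]
210 [ 563.  -182.3   43.6] [ 563.  -171.    45.2]
218 [ 557.5 -182.6   44. ] [ 557.  -171.1   44.3]
226 [ 574.2 -181.6  100.6] [ 571.4 -173.1   94.8]
234 [ 574.4 -181.5  111. ] [ 572.1 -173.7  106.6]
242 [ 574.5 -181.5  119.9] [ 572.6 -174.1  116.6]
250 [ 571.8 -181.6  122. ] [ 571.3 -174.5  121.8]
258 [ 567.9 -181.8  121.7] [ 568.2 -174.6  122.9]
266 [ 564.1 -182.   121.7] [ 564.  -174.7  122.1]
274 [ 566.3 -181.9  132.2] [ 560.7 -174.9  123.2]
282 [ 563.5 -182.1  133.4] [ 562.1 -175.3  131.7]
290 [ 560.1 -182.2  133.9] [ 559.3 -175.4  133.2]
298 [ 556.2 -182.4  133.5] [ 555.5 -175.6  133. ]
306 [ 552.8 -182.6  133.9] [ 458.4 -172.6    2.3]
```

View pics/w8.png

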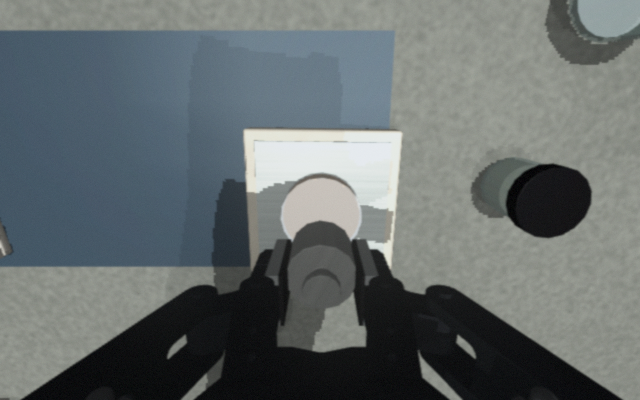

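The weight hangs upright: its side reads a constant x of 574.4, and its underside is about 48 mm above the dish top. It needs only a 1.5 mm shift forward.

```bash

python3 -m creep '[[25,25,1.5,0,0],[25,40,1.5,0,0],[25,46,1.5,0,0],[25,46,1.5,0,0],[25,46,1.5,0,0]]'
python3 -m creep '[[25,0.7,0,0,0],[25,1.4,0,0,0],[25,1.4,0,0,0]]'
```

```text
time_s: 12.68
eef_pos: [561.3, -181.3, 54.9]
eef_rot: [0.488, 0.512, -0.487, 0.513]
contact_force: [0.9, -0.8, -1.9]
grip_width: 0.344
time_s: 13.05
eef_pos: [560.9, -181.2, 53.0]
eef_rot: [0.487, 0.512, -0.487, 0.512]
contact_force: [0.3, -0.5, -2.6]
grip_width: 0.345
```

```bash

python3 -m creep '[[25,0.7,-1,0,0],[25,1,-1,0,0],[25,1,-1,0,0],[25,1,-1,0,0]]'
```

```text
time_s: 13.55
eef_pos: [560.1, -181.2, 52.4]
eef_rot: [0.488, 0.512, -0.487, 0.513]
contact_force: [-0.5, 1.2, 5.7]
grip_width: 0.343
```

```bash

python3 -m creep '[[40,0,0,0,0],[55,0,0,0,0],[60,0,0,0,0],[60,0,0,0,0],[60,-30,0,0,0],[60,-70,0,0,0],[80,-100,0,0,0],[80,-100,0,0,0],[80,-100,0,0,0],[80,-100,0,0,0]]'
python3 place.py w9; python3 - <<'E'
from h import *
d=dict(np.load("last.npz"));print(plan(d,(547.4,352.4,160),(-.05,1,0)))
E
```

```text
time_s: 14.8
eef_pos: [559.1, -181.1, 150.7]
eef_rot: [0.487, 0.513, -0.488, 0.512]
contact_force: [-0.2, -0.5, 0.7]
grip_width: 0.936
[ 559.1 -181.1  150.7] [-0.2 -0.5  0.7] 0.936
(array([  -9. ,   14.8, -533.4]), np.float64(-0.0))
```

View pics/w9.png

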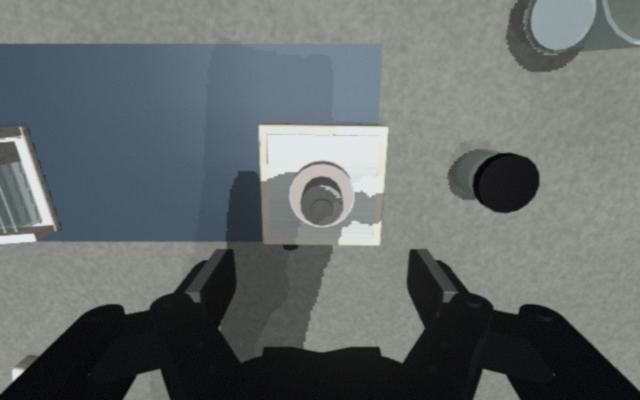

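The weight stands on the dish, with its knob at about (321,209). A quick check, then on to the short bottle.

```bash
python3 - <<'E'
from h import *
d=dict(np.load("last.npz"));P=cloud(d,d)
print("knob",ray(d,(321,209),84,d)); q=P[170:240,280:360].reshape(-1,3)
for lo,hi in((82,88),(71,77),(40,47)):
    k=q[(q[:,2]>lo)&(q[:,2]<hi)]; c,rad=cv2.minEnclosingCircle(k[:,:2].astype(np.float32));print(lo,len(k),np.round(c,1),round(rad,1))
E
python3 -m creep '[[85,-10,3,-55,0],[85,-10,5,-110,0],[85,-10,7,-165,0],[85,-10,9,-220,0],[85,-10,11,-275,0],[85,-10,13,-330,0],[85,-10,14,-385,0],[85,-10,14.8,-440,0],[85,-10,14.8,-495,0],[85,-10,14.8,-533.4,0],[85,-10,14.8,-533.4,0],[85,-10,14.8,-533.4,0],[85,-10,14.8,-533.4,0],[85,-10,14.8,-533.4,0]]'
python3 place.py w10; python3 - <<'E'
from h import *
d=dict(np.load("last.npz"));print(plan(d,(547.4,352.4,20),(-.05,1,0)))
E
```

```text
knob [[ 560.54775915 -181.15638406   84.        ]]
82 396 [ 560.1 -181.7] 8.1
71 1000 [ 559.8 -181.7] 16.0
40 1445 [ 558.3 -181.9] 27.4
time_s: 16.6
eef_pos: [548.6, 351.0, 161.9]
eef_rot: [0.488, 0.512, -0.488, 0.512]
contact_force: [1.3, 0.0, -0.5]
grip_width: 0.995
[548.6 351.  161.9] [ 1.3  0.  -0.5] 0.995
(array([141.9,  -1.2,  -1.6]), np.float64(-0.002))
```

View pics/w10.png

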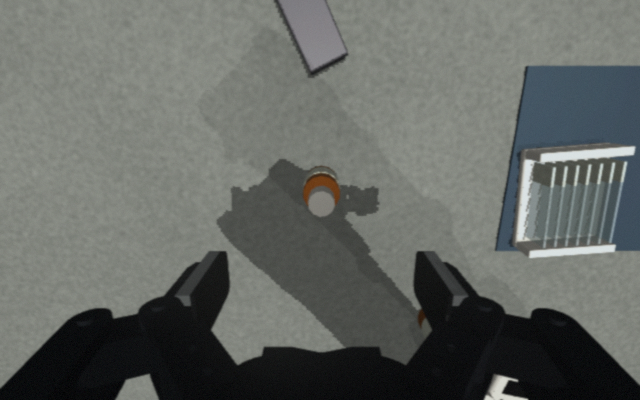

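The weight is within 2 mm of the dish centre. The short bottle's cap is at (321,201), centred between the fingers.

```bash

python3 -m creep '[[85,50,-1,-1,0],[85,100,-1,-1,0],[85,130,-1,-1,0],[85,146,-1,-1,0],[85,146,-1,-1,0],[25,146,-1,-1,0],[25,146,-1,-1,0],[25,146,-1,-1,0],[25,146,-1,-1,0],[25,146,-1,-1,0],[25,146,-1,-1,0],[25,146,-1,-1,0],[25,146,-1,-1,0],[25,146,-1,-1,0],[25,146,-1,-1,0]]' 35
python3 -m creep '[[25,-40,0,0,0],[25,-80,0,0,0],[25,-80,0,0,0],[25,-80,0,0,0],[25,-80,0,0,0]]'
python3 place.py w11;python3 - <<'E'
from h import *
d=dict(np.load("last.npz"));print(plan(d,(552,-31,95),(-.05,1,0)))
E
```

```text
time_s: 18.52
eef_pos: [547.6, 353.4, 17.0]
eef_rot: [0.488, 0.512, -0.487, 0.512]
contact_force: [-0.1, -1.0, 5.6]
grip_width: 0.36
time_s: 19.15
eef_pos: [546.4, 352.5, 94.6]
eef_rot: [0.487, 0.512, -0.488, 0.512]
contact_force: [-0.1, 0.6, -1.3]
grip_width: 0.361
[546.4 352.5  94.6] [-0.1  0.6 -1.3] 0.361
(array([ 1.000e-01, -1.350e+01,  3.834e+02]), np.float64(-0.0))
```

View pics/w11.png

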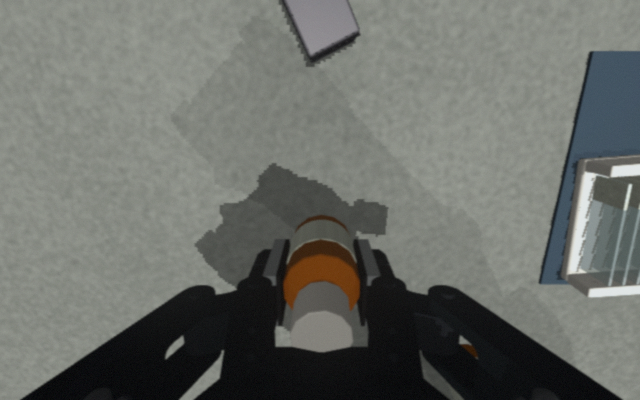

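The bottle is held upright and clear of the bench, so I carry it over the rack.

```bash

python3 -m creep '[[25,0,-2,45,0],[25,0,-4,95,0],[25,0,-6,145,0],[25,0,-8,195,0],[25,0,-9,245,0],[25,0,-11,295,0],[25,0,-12,340,0],[25,0,-13,370,0],[25,0,-13.5,383.4,0],[25,0,-13.5,383.4,0],[25,0,-13.5,383.4,0],[25,0,-13.5,383.4,0],[25,0,-13.5,383.4,0]]'
python3 place.py w12;python3 - <<'E'
from h import *
d=dict(np.load("last.npz"));print(plan(d,(552,-31,20),(-.05,1,0)))
E
```

```text
time_s: 20.82
eef_pos: [552.7, -29.4, 95.9]
eef_rot: [0.487, 0.513, -0.487, 0.513]
contact_force: [0.2, 0.5, -0.8]
grip_width: 0.36
[552.7 -29.4  95.9] [ 0.2  0.5 -0.8] 0.36
(array([75.9, -0.8,  1.6]), np.float64(0.001))
```

View pics/w12.png

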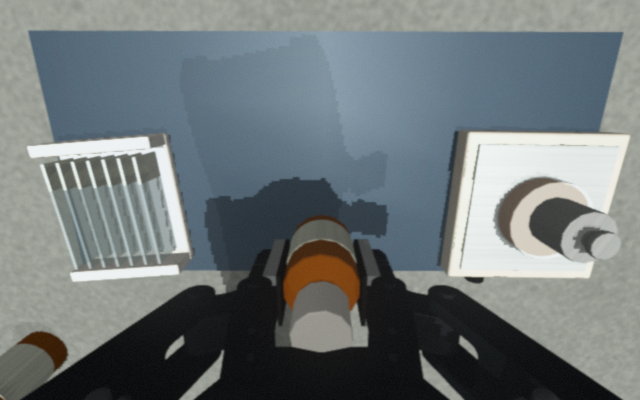

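```bash

python3 -m creep '[[25,30,-0.8,1.6,0],[25,60,-0.8,1.6,0],[25,71,-0.8,1.6,0],[25,74,-0.8,1.6,0],[25,74,-0.8,1.6,0],[25,75,-0.8,1.6,0],[25,75,-0.8,1.6,0]]'
```

```text
time_s: 21.75
eef_pos: [552.3, -32.1, 21.5]
eef_rot: [0.488, 0.512, -0.487, 0.513]
contact_force: [0.1, 0.3, -0.9]
grip_width: 0.364
```

```bash

python3 -m creep '[[25,0.7,0,-0.7,0],[25,1.4,0,-0.7,0],[25,1.4,0,-0.7,0]]'
```

```text
time_s: 22.12
eef_pos: [552.0, -31.2, 19.9]
eef_rot: [0.487, 0.512, -0.487, 0.512]
contact_force: [-1.5, 0.4, 4.8]
grip_width: 0.361
```

Contact on the mat. I release and move up towards the tall bottle.

```bash

python3 -m creep '[[40,0,0,0,0],[55,0,0,0,0],[70,0,0,0,0],[75,0,0,0,0],[75,-40,0,0,0],[75,-90,0,0,0],[85,-140,0,0,0],[85,-150,0,0,0],[85,-150,0,0,0],[85,-150,0,0,0]]'
python3 place.py w13;python3 - <<'E'
from h import *
d=dict(np.load("last.npz"));print(plan(d,(396.8,216.5,170),(-.05,1,0)))
P=cloud(d,d);q=P.reshape(-1,3)
for lo,hi in((74,84),):
    k=q[(q[:,2]>lo)&(q[:,2]<hi)&(abs(q[:,0]-552)<20)&(abs(q[:,1]+31)<20)]; c,rad=cv2.minEnclosingCircle(k[:,:2].astype(np.float32));print(lo,len(k),np.round(c,1),round(rad,1))
E
```

```text
time_s: 23.38
eef_pos: [550.9, -31.5, 167.9]
eef_rot: [0.487, 0.513, -0.488, 0.512]
contact_force: [-0.5, -0.4, 0.6]
grip_width: 0.999
[550.9 -31.5 167.9] [-0.5 -0.4  0.6] 0.999
(array([  -1.7, -141.6, -255.3]), np.float64(-0.0))
74 570 [552.4 -31.6] 10.5
```

View pics/w13.png

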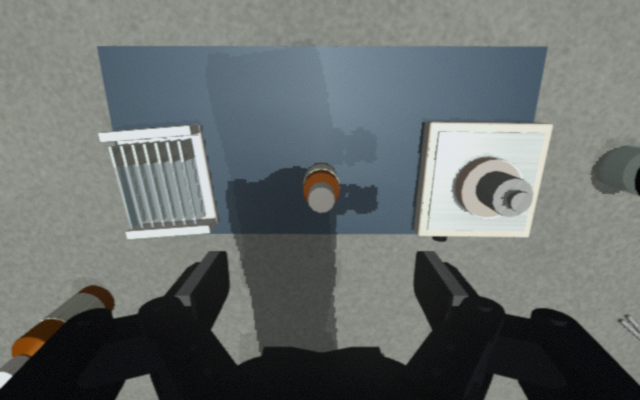

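The short bottle stands at (552.4, -31.6) with its cap at (321,197), between the rack and the warmer. Next is the tall bottle.

```bash

python3 -m creep '[[85,-2,-28,-50,0],[85,-2,-56,-100,0],[85,-2,-84,-150,0],[85,-2,-112,-200,0],[85,-2,-135,-240,0],[85,-2,-141.5,-255.5,0],[85,-2,-141.5,-255.5,0],[85,-2,-141.5,-255.5,0],[85,-2,-141.5,-255.5,0],[85,-2,-141.5,-255.5,0]]'
python3 place.py w14;python3 - <<'E'
from h import *
d=dict(np.load("last.npz"));print(plan(d,(396.8,216.5,51),(-.05,1,0)))
E
```

```text
time_s: 24.68
eef_pos: [398.3, 216.1, 171.4]
eef_rot: [0.488, 0.512, -0.488, 0.512]
contact_force: [0.4, -0.7, -0.1]
grip_width: 0.998
[398.3 216.1 171.4] [ 0.4 -0.7 -0.1] 0.998
(array([120.4,  -1.4,  -0.5]), np.float64(-0.002))
```

View pics/w14.png

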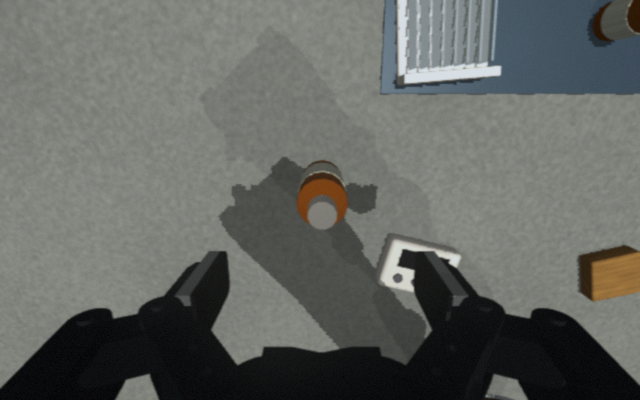

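The tall bottle is centred, with its cap at (322,213). Its depth below the tool puts it under the grasp line.

```bash

python3 -m creep '[[85,50,-1.2,-0.5,0],[85,95,-1.2,-0.5,0],[85,115,-1.2,-0.5,0],[85,121,-1.2,-0.5,0],[85,121,-1.2,-0.5,0],[32,121,-1.2,-0.5,0],[32,121,-1.2,-0.5,0],[32,121,-1.2,-0.5,0],[32,121,-1.2,-0.5,0],[32,121,-1.2,-0.5,0],[32,121,-1.2,-0.5,0],[32,121,-1.2,-0.5,0],[32,121,-1.2,-0.5,0],[32,121,-1.2,-0.5,0],[32,121,-1.2,-0.5,0]]' 45
python3 -m creep '[[32,-40,0,0,0],[32,-85,0,0,0],[32,-110,0,0,0],[32,-110,0,0,0],[32,-110,0,0,0],[32,-110,0,0,0]]'
python3 place.py w15;python3 - <<'E'
from h import *
d=dict(np.load("last.npz"));print(plan(d,(628,-27,160),(-.05,1,0)))
E
```

```text
time_s: 26.6
eef_pos: [397.2, 217.1, 51.3]
eef_rot: [0.488, 0.512, -0.487, 0.513]
contact_force: [-0.8, -2.3, 9.3]
grip_width: 0.453
time_s: 27.35
eef_pos: [396.0, 216.8, 159.4]
eef_rot: [0.487, 0.512, -0.488, 0.512]
contact_force: [0.9, 0.9, -1.5]
grip_width: 0.456
[396.  216.8 159.4] [ 0.9  0.9 -1.5] 0.456
(array([ -0.8, 219.6, 255. ]), np.float64(-0.0))
```

View pics/w15.png

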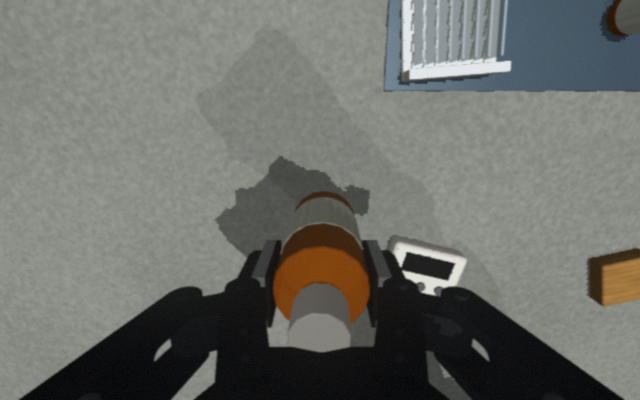

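The tall bottle is held upright, its base at about z 108. I go forward (x) first, then sideways, so it does not pass over the short bottle.

```bash

python3 -m creep '[[32,0,50,10,0],[32,0,100,30,0],[32,0,150,60,0],[32,0,190,100,0],[32,0,219,145,0],[32,0,219.5,190,0],[32,0,219.5,230,0],[32,0,219.5,255,0],[32,0,219.5,255,0],[32,0,219.5,255,0],[32,0,219.5,255,0],[32,0,219.5,255,0]]'
python3 place.py w16;python3 - <<'E'
from h import *
d=dict(np.load("last.npz"));print(plan(d,(628,-27.5,54),(-.05,1,0)))
E
```

```text
time_s: 28.9
eef_pos: [628.5, -25.4, 160.5]
eef_rot: [0.487, 0.513, -0.487, 0.513]
contact_force: [0.5, 0.5, -1.7]
grip_width: 0.456
[628.5 -25.4 160.5] [ 0.5  0.5 -1.7] 0.456
(array([106.5,  -0.6,   2.1]), np.float64(0.001))
```

View pics/w16.png

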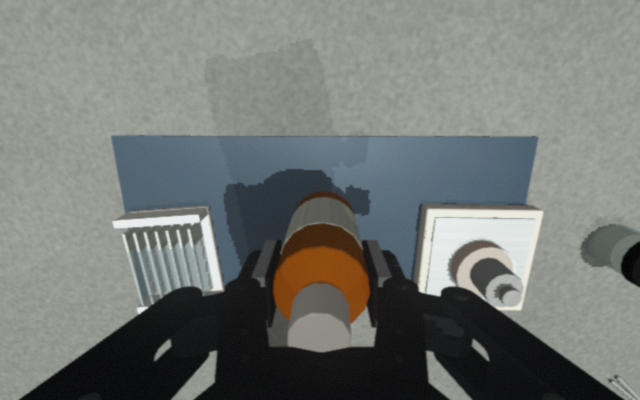

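```bash

python3 -m creep '[[32,40,-0.5,1.5,0],[32,80,-0.5,1.5,0],[32,98,-0.5,1.5,0],[32,104,-0.5,1.5,0],[32,104,-0.5,1.5,0],[32,105,-0.5,1.5,0],[32,105,-0.5,1.5,0]]'
```

```text
time_s: 29.82
eef_pos: [628.7, -28.1, 56.4]
eef_rot: [0.488, 0.512, -0.487, 0.513]
contact_force: [-0.7, -0.2, -2.2]
grip_width: 0.455
```

```bash

python3 -m creep '[[32,0.8,0,-0.5,0],[32,1.6,0,-0.5,0],[32,2,0,-0.5,0],[32,2,0,-0.5,0]]'
```

```text
time_s: 30.32
eef_pos: [628.6, -27.5, 54.4]
eef_rot: [0.488, 0.512, -0.487, 0.513]
contact_force: [-1.2, -0.1, 6.2]
grip_width: 0.458
```

```bash

python3 -m creep '[[45,0,0,0,0],[60,0,0,0,0],[75,0,0,0,0],[75,0,0,0,0],[75,0,0,0,0],[75,-40,0,0,0],[75,-90,0,0,0],[75,-140,0,0,0],[75,-150,0,0,0],[75,-150,0,0,0],[75,-150,0,0,0]]'
python3 place.py w17
python3 -m creep '[[75,0,-50,-50,0],[75,0,-100,-100,0],[75,0,-150,-150,0],[75,0,-200,-200,0],[75,0,-230,-230,0],[75,0,-230,-230,0],[75,0,-230,-230,0],[75,0,-230,-230,0],[75,0,-230,-230,0],[75,0,-230,-230,0]]'
python3 - <<'E'
from plant import r
import cv2,numpy as np
for n in ("top","scene"):
    d=r.snapshot(n);np.savez(n+"1.npz",**d);cv2.imwrite(f"pics/{n}1.png",d["img"][:,:,::-1])
E
```

```text
time_s: 31.7
eef_pos: [627.2, -27.7, 201.8]
eef_rot: [0.487, 0.513, -0.488, 0.512]
contact_force: [-0.0, -0.8, -0.7]
grip_width: 0.879
[627.2 -27.7 201.8] [-0.  -0.8 -0.7] 0.879
time_s: 33.0
eef_pos: [387.5, 190.1, 203.3]
eef_rot: [0.488, 0.512, -0.488, 0.512]
contact_force: [0.3, -0.4, -0.6]
grip_width: 0.881
```

View pics/w17.png

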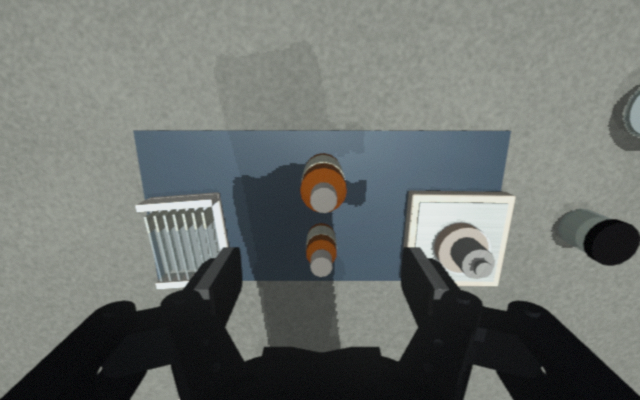

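View pics/top1.png

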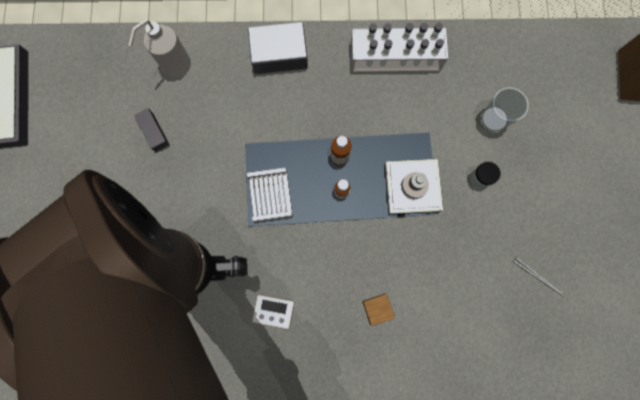

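View pics/scene1.png

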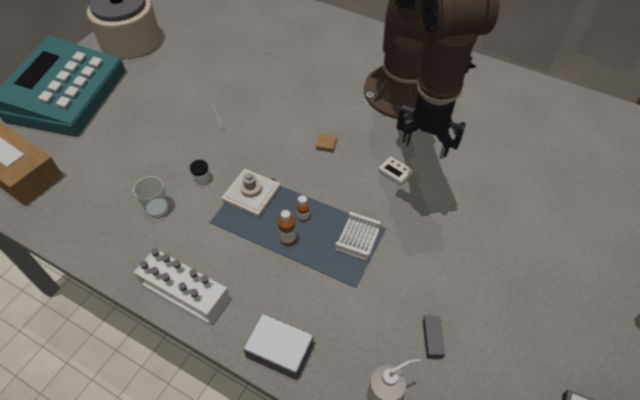

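All four objects stand upright in the layout. In the top view the caps are at (342,141) and (343,184), the weight is on the dish at (416,183), and the jar is still at (487,173). Now the final numeric check.

```bash
python3 - <<'E'
from h import *
O=np.array([551.9,-30.6]);X=np.array([.9987,.0507]);Y=np.array([-.0507,.9987])
for cam,pts in (("top",dict(t=(342,141),s=(343,184),jar=(487,173))),("scene",dict(t=(286,215),s=(303,201),jar=(199,167)))):
    d=dict(np.load(cam+"1.npz"));hsv=cv2.cvtColor(d["img"],cv2.COLOR_RGB2HSV).astype(int);S,V=hsv[...,1],hsv[...,2]
    for n,z in (("t",113),("s",78),("jar",52)):
        m,c,_=big((V<45) if n=="jar" else (V>140)&(S<60),pts[n],12);p=ray(d,c,z)[0][:2]
        print(cam,n,_[4],p.round(1),"mat xy",((p-O)@X).round(1),((p-O)@Y).round(1))
d=dict(np.load("top1.npz"));q=cloud(d)[165:205,395:440].reshape(-1,3)
for lo,hi in((80,92),(70,78),(40,48)):
    k=q[(q[:,2]>lo)&(q[:,2]<hi)];print(lo,len(k),*(cv2.minEnclosingCircle(k[:,:2].astype(np.float32)) if len(k) else ()))
E
```

```text
top t 97 [628.9 -27.9] mat xy 77.1 -1.2
top s 96 [552.2 -30. ] mat xy 0.4 0.6
top jar 418 [ 575.8 -323.1] mat xy 9.0 -293.3
scene t 57 [628.9 -27.9] mat xy 77.0 -1.2
scene s 52 [552.2 -29.9] mat xy 0.3 0.7
scene jar 198 [ 581.7 -321.5] mat xy 15.0 -292.1
80 53 (559.1351928710938, -179.66085815429688) 8.309181213378906
70 135 (558.63330078125, -179.6783447265625) 15.869879722595215
40 276 (557.0759887695312, -180.02735900878906) 27.238197326660156
```

Every position is well inside its tolerance, so I hand the job in.

```bash
python3 -c "
from plant import r
s=r.sense();print(s['time_s'],s['contact_force']);print(r.sign_off())"
```

```text
33.1 [-0.2770485  -0.39765468  0.17571042]
the job is handed in; nothing more can be done
None
```

The layout is done and the job was handed in at about 33 s. All four objects stand upright and released, with the gripper well clear of them.

| Check | Measured | Tolerance |
|---|---|---|
| Dish from the warmer's centre | about 2 mm | 12 mm |
| Weight from the dish's centre | about 2 mm | 10 mm |
| Short bottle from the midpoint | about 1 mm | 15 mm |
| Tall bottle behind the short one (centre to centre) | about 77 mm, a gap of about 41 mm | 60–92 mm |
| Tall bottle from the mat's middle line | about 1 mm | 18 mm |
| Jar from its start | under 1 mm | 25 mm |

No final check failed. Two readings disagreed between cameras:
- **Warmer's y position:** the wrist camera read about 3 mm differently from the top camera. I placed the dish between the two readings.
- **Jar's x position:** the scene camera reads about 6 mm differently from the top camera, the same before and after. Neither view shows the jar moving.

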